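# Uncover the beaker and hold the sensor boom at its mark

## Task

Take the blue lid off the beaker by its knob and set it down gently on a free spot of the bench, right way up and clear of the beaker. Then push the gauge's green lock button down to free the sprung telescoping boom, and draw the boom out by its black grip post until the yellow pointer stands at the red clip on the scale, which brings the sensor over the open beaker. Finish while holding the post there, as the boom springs back if let go; leave the beaker and the two amber bottles where they stand.

Things in the scene. Friction and masses are not known exactly. Their poses are not given: they have to be found in the camera images.
- gauge: Fixed gauge: grey foot 100 x 250 mm, two pillars, and on them a slotted aluminium sleeve 46 mm wide, 290 mm long (along y), its top 166 mm high (171 at the ends and under the button). Origin: on the bench under mid-sleeve; z up, x away from the robot, y left (yaw within 0.2 rad). The boom comes out of the -y (right) end. A white scale, ticks every 10 mm, runs along the sleeve's near (-x) top edge.
- boom (a joint): How far the boom is out, m: 0 pushed in (start), at most 0.172; it moves along the gauge's -y. Locked at 0 (about 1 mm of play) until the button is down. A spring pulls it in all the time: 2.3 N at 0, 4.9 N at 0.172, plus 0.4 N friction; it slides straight and cannot turn.
- grip_post (a point): Centre of the top of the boom's upright black grip post, 220 mm above the bench: round, 21 mm diameter, free from 176 mm to 220 mm above the bench (a 25 mm collar below that, just over the sleeve). Moves with the boom. At the start 230 mm in +y of the button, along the gauge.
- pointer (a point): Tip of the yellow pointer blade at the foot of the grip post, on the near side just above the scale, 170 mm above the bench. Moves with the boom; its y in the gauge frame is that of the post.
- index_clip: Red clip fixed on the near edge of the scale, 12 mm wide along it, its top 171 mm above the bench: the mark to go to. Origin: at the clip's middle along the scale (its red line), 166 mm high; axes as the gauge's. The pointer must stand level with it along the gauge's y (95 to 155 mm of boom travel away) and passes beside it without touching.
- sensor_head (a point): Centre of the underside of the white round sensor head (38 mm diameter) under the boom's outer end, 115 mm above the bench; 300 mm in -y of the pointer. It clears the open beaker's rim by 15 mm but would strike the lid's knob.
- lock_button (a joint): How far the lock button is down, m: 0 up (boom locked, start) to 0.008 fully down. It frees the boom from 0.006 on. Pushing takes about 3 N; no spring, it stays where it is left.
- button_top (a point): Centre of the top face of the green round lock button (23 mm diameter) on top of the sleeve near its -y end, 187 mm above the bench when up; it is pushed straight down 8 mm and ends 3 mm above its black collar.
- beaker: Loose glass beaker, 70 mm diameter, 100 mm high, 0.2 kg, standing on the bench under the line of the boom, where the sensor comes to when the pointer is at the clip (within 4 mm). Origin: centre of its underside, z up.
- lid: Loose lid on the beaker: blue disc 76 mm across, 4 mm thick, below it a boss 42 mm across, 6 mm deep, that hangs in the beaker's mouth with about 5 mm play; on top a black knob; 38 mm high in all, 50 to 100 g. Origin: centre of the boss's underside (93 mm above the bench on the beaker, 0 when the lid lies on the bench on its boss); z up.
- lid_knob (a point): Centre of the top of the lid's round black knob: 21 mm diameter, 28 mm high above the disc, 38 mm above the lid's origin.
- dropper: Loose amber dropper bottle with black teat, 38 mm diameter, 99 mm high, in front of the gauge; not to be moved. Origin: centre of its underside.
- amber_bottle: Loose amber bottle with white cap, 49 mm diameter, 96 mm high, behind the gauge; not to be moved. Origin: centre of its underside. Other equipment is fixed and stands farther ahead than 0.74 m or left of y = 0.43 m; the rest of the bench is free.
Mind the look-alikes: they are no part of the job. Leave any purple or turquoise look-alike of the beaker alone.

How it is judged:
By the outcome, as a careful person would: the job done as asked, in the order asked, and still so for the second after the job is handed in, while the arm keeps its last pose, push and grip.
It also fails if it takes over 54 s, if anything falls off the work surface, if the arm or the gripper's body presses on something with over 40 N, if the wrist force passes 120 N, or if a joint passes its speed limit or range.

## Robot

A 6-joint arm with a two-finger parallel gripper is mounted at the origin on a cart in front of the work surface, level with it; the furniture and walls round the work are solid. World frame = base frame: x ahead of the robot, y to its left, z up, the work surface at z = 0. Lengths are in m, angles in rad, forces in N, time in s.
With the tool pointing down it reaches from about 0.275 to 0.725 m from the base axis. Payload 15.9 kg.
Tool frame: the origin (TCP) lies at the very end of the fingers, on their centre line; the grasp point (between the pads) lies 19 mm behind it; z points along the fingers, y is the line along which they close (so a half turn about z gives the same grasp; the last joint's range is limited). The gripper opens to 85 mm and grips with 20 to 120 N. Pads are 22 mm wide; open, the fingers measure 114 mm over their backs; the gripper's body (76 mm by 85 mm) begins 54 mm behind the grasp point. The pads swing forward as they close: fully open they stand 13 mm farther back than shut.
Start: joints at [1.164, 0.213, -0.034, 1.323, 0, 1.571], TCP at [0.198, 0.459, 0.231] pointing down, gripper open.
Joint ranges: [-2.98, 2.98], [-0.74, 1.72], [-1.14, 1.35], [-2.1, 2.04], [-1.57, 1.44], [-3.14, 3.14]. Speed limits (rad/s): [1.89, 1.89, 2.39, 2.57, 3.14, 3.14].

## Interface

Orientations are given as a 3x3 rotation matrix whose columns are the frame's x, y, z axes.
In Python, from plant import r, grab_frame, camera_params gives the robot as it stands.
- The arm moves only by the tool drive_tool, never from a script. Its arguments are lists of equal length, an entry for each row: "delta_pos": the shift along the tool's x, y, z in cm, a list of three; "yaw": the turn about the tool's z in rad. A call has 1 to 12 rows; each row shifts and turns the commanded pose from where the row before left it, along the tool's axes as they then stand; what a row does not reach is not made up. A row lasts 1/8 s, in which the tool goes at most 62.5 mm and 10.7 degrees, less where a joint would pass 70% of its speed; a pose out of reach is approached as far as the arm can. A call with a gripper value outside its range is refused whole. "fingers" is the finger opening in cm, from 0 to 8.54, set as the call begins (left out, the last holds). The fingers move at their own pace and stop on an object; the grip force is fixed at half the most. Time passes only in rows, so rows that do not move let the fingers close. It gives the time, the measured TCP pose, the force, the opening and the grip force at its end, in the units of the state.
- r.read_state(): the state, without advancing time (a new reading comes with each control period).
- grab_frame(name): name is "scene" or "top" or "wrist"; returns the picture (420x560x3 uint8, blue, green, red); there is no depth.
- camera_params(name): a dict with "mtx" (3x3 intrinsics, pixels), "xyz" and "orientation" of the camera in the world; the wrist camera has in their place "mount" (4x4, takes a point from camera to tool coordinates, whose origin is the TCP and whose axes are the flange's). Camera axes: x right, y up, looking along -z (the intrinsics and any distortion apply to the point x, -y, -z); pixel columns grow to the right and rows downward; lengths in m; the calibration is good to about 2 mm. A picture is of the moment at which its call begins: read the wrist's pose just before it. camera_params takes no time and is no camera call.
- r.finish_job(): hands the job in; it is judged then, once.
The state is a dict: "t": time; "joint_pos": joint angles; "qd": joint speeds; "joint_torque": joint torques, N m; "position": TCP position; "eef_rot": TCP orientation; "contact_force": force on the tool from outside, world axes, zero at the start; "wrist_torque": the same for the moment, N m; "gripper_width": opening from 0.0 (shut) to 1.0 (fully open); "grasp_force": force on a finger pad.
Only numpy, scipy, OpenCV 4.12 (cv2) and the standard library are available. Lean on these libraries where they do the work, as an engineer would, in place of code of your own. Each camera call takes 0.05 s, during which the arm holds its last target. There are 200 camera calls.

## Working session

There is one attempt and no reset: what is moved stays moved. The work goes in short steps, Python scripts to look and compute and a tool call to move; the robot and the scene stay as the last step left them, time stands still between calls to the robot, and variables do not carry over. Pictures are saved under pics/ and viewed, at most 10 in all, crops included, and the job is handed in when it is done.

Besides the shell and the picture viewer there is one more tool, called after "Call:" as name(argument=value, ...) on one line, values as JSON. drive_tool: Moves the arm, as the interface text tells. Its arguments: {"type":"object","properties":{"delta_pos":{"type":"array","items":{"type":"array","items":{"type":"number"}}},"yaw":{"type":"array","items":{"type":"number"}},"fingers":{"type":"number"}},"required":["delta_pos","yaw"]}

```bash
mkdir -p pics; python3 - <<'E'
from plant import r, grab_frame, camera_params
import cv2,numpy as np
for n in ["scene","top"]:
    cv2.imwrite(f"pics/{n}0.png",grab_frame(n)); p=camera_params(n); print(n,p)
print(camera_params("wrist")); print(r.read_state())
E
```

```text
scene {'mtx': array([[503.22950204,   0.        , 275.01479815],
       [  0.        , 503.22950204, 210.78988032],
       [  0.        ,   0.        ,   1.        ]]), 'xyz': array([ 0.0219927 , -0.52931718,  0.87643695]), 'orientation': array([[ 0.73910308,  0.45911134, -0.4928929 ],
       [-0.67349596,  0.51606787, -0.52922315],
       [ 0.01139384,  0.72311184,  0.69063699]])}
top {'mtx': array([[481.43310319,   0.        , 274.60641744],
       [  0.        , 481.43310319, 206.3727448 ],
       [  0.        ,   0.        ,   1.        ]]), 'xyz': array([0.41724869, 0.0379174 , 1.26954288]), 'orientation': array([[ 0.01113916,  0.99069303, -0.13565855],
       [-0.99983394,  0.01299184,  0.01277929],
       [ 0.01442281,  0.13549367,  0.99067323]])}
{'mtx': array([[373.73518392,   0.        , 283.60638093],
       [  0.        , 373.73518392, 206.34574188],
       [  0.        ,   0.        ,   1.        ]]), 'mount': array([[-3.14167935e-05,  9.55947312e-01,  2.93538304e-01,
         7.31890859e-02],
       [ 9.99999999e-01,  2.79645611e-05,  1.59575304e-05,
         6.96469440
[... 290 characters left out ...]
734025e-05,  1.57077106e+00]), 'qd': array([ 0.00085995, -0.00138902,  0.00104152, -0.00097144, -0.00155827,
       -0.00145377]), 'joint_torque': array([-5.79279113e-04, -6.87243533e+01,  4.87808347e+01,  1.21890404e-02,
       -4.24524569e-05,  1.52625790e-05]), 'position': array([0.19770364, 0.45889907, 0.23084817]), 'eef_rot': array([[-9.18402361e-01,  3.95647468e-01, -4.28448412e-04],
       [ 3.95647700e-01,  9.18401853e-01, -9.66485920e-04],
       [ 1.11001078e-05, -1.05713758e-03, -9.99999441e-01]]), 'contact_force': array([ 0.51622618,  0.18698598, -0.30785013]), 'wrist_torque': array([-0.01621228,  0.00239347,  0.00633936]), 'grasp_force': 0.0, 'gripper_width': 0.9997965142910049}
```

View pics/scene0.png

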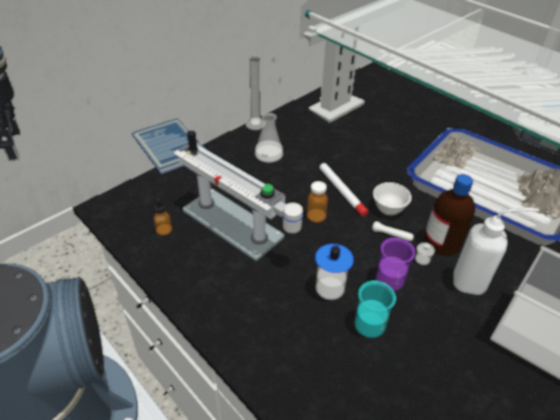

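View pics/top0.png

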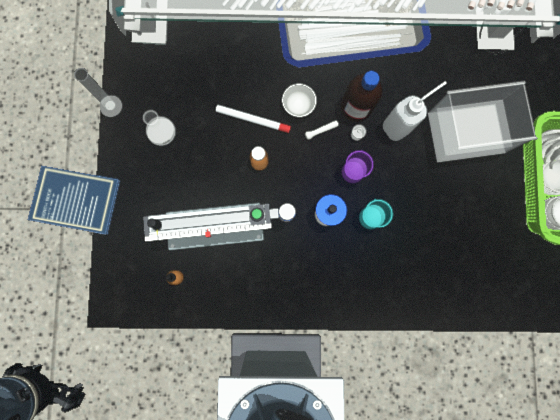

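The scene view shows the lid knob near (334,253), green button (267,190), post (192,140) and clip (217,180). In the top view the knob is at (332,209), button (257,214), post (155,225), clip (208,234), and the dropper and amber bottle are at (176,277) and (259,158).

```bash
cat > h.py <<'E'
from plant import r, grab_frame, camera_params
import cv2,numpy as np
def cam(n,st=None):
    p=camera_params(n)
    if n=="wrist":
        T=np.eye(4);T[:3,:3]=st["eef_rot"];T[:3,3]=st["position"];M=T@p["mount"]
        return p["mtx"],M[:3,3],M[:3,:3]
    return p["mtx"],np.array(p["xyz"]),np.array(p["orientation"])
def at(c,uv,z):
    K,x,R=c; d=np.linalg.solve(K,[uv[0],uv[1],1.]); d=R@np.array([d[0],-d[1],-d[2]])
    return x+d*(z-x[2])/d[2]
def proj(c,P):
    K,x,R=c; q=R.T@(np.asarray(P)-x); q=K@np.array([q[0],-q[1],-q[2]]); return q[:2]/q[2]
def blob(img,lo,hi,box=None,smin=110,vmin=60):
    h=cv2.cvtColor(img,cv2.COLOR_BGR2HSV); m=cv2.inRange(h,(lo,smin,vmin),(hi,255,255))
    if box: k=np.zeros_like(m);k[box[1]:box[3],box[0]:box[2]]=1;m*=k
    n,l,s,c=cv2.connectedComponentsWithStats(m)
    if n<2: return None
    i=1+np.argmax(s[1:,4]); return c[i].round(2),s[i].tolist()
E
python3 - <<'E'
from h import *
B={"top":dict(lid=(310,190,352,232),btn=(245,200,270,228),clip=(200,226,216,242),yel=(145,215,170,245)),
"scene":dict(lid=(310,240,358,275),btn=(255,180,280,200),clip=(208,170,226,188),yel=(178,135,205,165))}
H=dict(lid=(100,125,.103),btn=(45,80,.187),clip=(0,8,.17),yel=(18,35,.17))
for n in B:
    im=cv2.imread(f"pics/{n}0.png");c=cam(n)
    for k,(lo,hi,z) in H.items():
        b=blob(im,lo,hi,B[n][k])
        print(n,k,b, at(c,b[0],z).round(4) if b else None)
for nm,uv,z in [("knob",(332,209),.131),("post",(155,225),.22),("teal",(375,214),.05),("purple",(355,168),.05),("dropper",(176,277),.09),("bottle",(259,155),.096)]:
    print(nm,at(cam("top"),uv,z).round(4))
a=cv2.imread("pics/top0.png")[190:250,135:350];cv2.imwrite("pics/a.png",cv2.resize(a,None,fx=3.7,fy=3.7,interpolation=cv2.INTER_CUBIC))
b=cv2.imread("pics/scene0.png")[125:305,165:365];cv2.imwrite("pics/b.png",cv2.resize(b,None,fx=3.3,fy=3.3,interpolation=cv2.INTER_CUBIC))
E
```

```text
top lid (array([331.09, 209.43]), [315, 194, 33, 32, 771]) [ 0.5713 -0.1155  0.103 ]
top btn (array([256.35, 213.53]), [252, 209, 10, 10, 79]) [0.5486 0.0651 0.187 ]
top clip (array([207.58, 233.77]), [205, 230, 6, 7, 26]) [0.5027 0.1761 0.17  ]
top yel (array([157. , 230.5]), [157, 230, 1, 2, 2]) [0.5087 0.2915 0.17  ]
scene lid (array([334.06, 257.68]), [314, 242, 41, 31, 894]) [ 0.5707 -0.1183  0.103 ]
scene btn (array([267.53, 188.93]), [262, 183, 12, 12, 108]) [0.5467 0.0579 0.187 ]
scene clip (array([216.65, 179.27]), [215, 176, 5, 8, 26]) [0.4982 0.1695 0.17  ]
scene yel (array([189.  , 151.33]), [188, 151, 3, 2, 3]) [0.5116 0.2913 0.17  ]
knob [ 0.5686 -0.114   0.131 ]
post [0.5165 0.2848 0.22  ]
teal [ 0.5679 -0.235   0.05  ]
purple [ 0.6873 -0.185   0.05  ]
dropper [0.4033 0.2592 0.09  ]
bottle [0.7068 0.0632 0.096 ]
```

View pics/a.png

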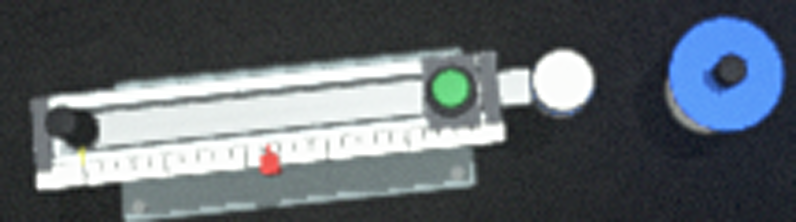

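View pics/b.png

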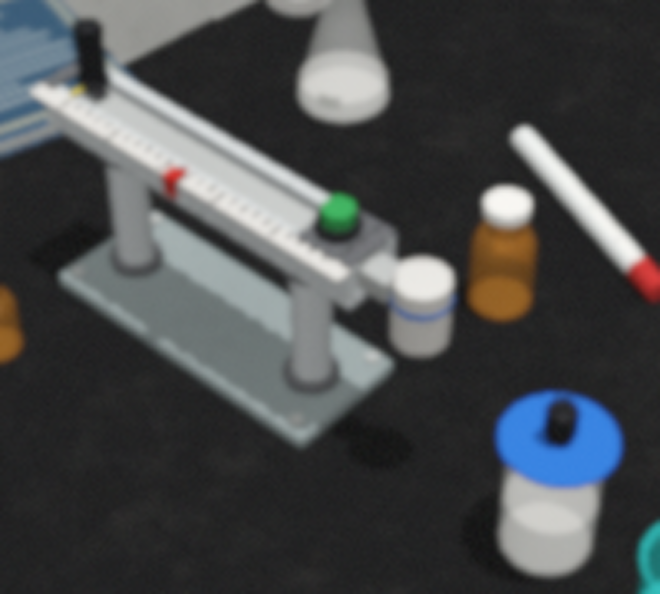

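The crops show the pointer tip (top image) near (157,232.7) and the post top near (152,223). The knob top is near (332.8,208.4). The two cameras agree to within about 7 mm, and gauge yaw comes out near 0.118. I'll turn the tool to the gauge heading, then go above the lid and refine with the wrist camera.

Call:
drive_tool(delta_pos=[[0, 0, -1], [0, 0, -1], [0, 0, 0]], yaw=[-0.175, -0.175, -0.175])

```text
t: 0.48
position: [0.1979, 0.4593, 0.2517]
eef_rot: [[-0.992, -0.124, 0.0], [-0.124, 0.992, 0.0], [-0.0, 0.0, -1.0]]
contact_force: [0.1, 0.1, -0.6]
gripper_width: 1.0
grasp_force: 0.0
```

Call:
drive_tool(delta_pos=[[-2.5, -5.1, 0], [-2.5, -5.1, 0], [-2.5, -5.1, 0], [-2.5, -5.1, 0], [-2.5, -5.1, 0], [-2.5, -5.1, 0], [-2.5, -5.1, 0], [-2.5, -5.1, 0], [-2.5, -5.1, 0], [-2.5, -5.1, 0], [-2.5, -5.1, 0], [-2.5, -5.1, 0]], yaw=[0, 0, 0, 0, 0, 0, 0, 0, 0, 0, 0, 0])

```text
t: 1.98
position: [0.5686, -0.115, 0.251]
eef_rot: [[-0.993, -0.118, -0.0], [-0.118, 0.993, 0.0], [0.0, 0.0, -1.0]]
contact_force: [0.7, 0.9, 1.9]
gripper_width: 0.998
grasp_force: 0.0
```

Call:
drive_tool(delta_pos=[[0, 0, 0], [0, 0, 0]], yaw=[0, 0])

```text
t: 2.22
position: [0.5676, -0.113, 0.2508]
eef_rot: [[-0.993, -0.118, -0.001], [-0.118, 0.993, 0.0], [0.001, 0.001, -1.0]]
contact_force: [-0.6, 0.6, 0.1]
gripper_width: 0.996
grasp_force: 0.0
```

```bash
python3 - <<'E'
from h import *
s=r.read_state(); im=grab_frame("wrist"); cv2.imwrite("pics/w1.png",im)
print(s["position"],s["eef_rot"].round(3).tolist(),s["joint_pos"].round(2))
c=cam("wrist",s); b=blob(im,100,125); print(b,at(c,b[0],.103))
for P in [(.57,-.116,.131),(.57,-.116,.103),(.548,.062,.187)]: print(proj(c,P).round(1))
E
```

```text
[ 0.56758118 -0.11301713  0.25084714] [[-0.993, -0.118, -0.001], [-0.118, 0.993, 0.0], [0.001, 0.001, -1.0]] [-0.2   0.38  0.24  1.43  0.   -0.31]
(array([284.01, 172.96]), [233, 145, 94, 80, 3447]) [ 0.55580879 -0.11428161  0.103     ]
[279.4 199.7]
[279.8 190. ]
[585.4 224.5]
```

View pics/w1.png

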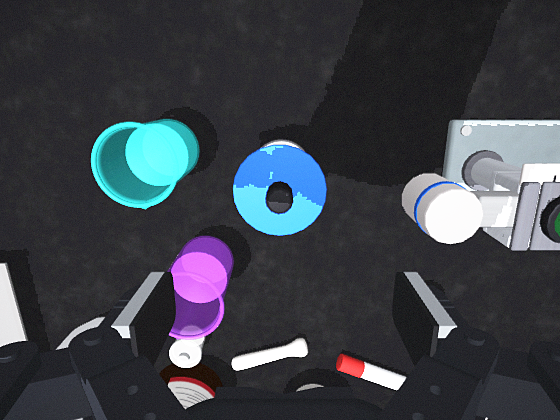

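The wrist view shows the disc centred at about (280,190) and the knob at about (280,200). Both match the predicted (0.570, -0.116), so I descend with a narrower opening and grip.

Call:
drive_tool(delta_pos=[[-0.2, -0.3, 2], [0, 0, 3], [0, 0, 3], [0, 0, 3], [0, 0, 2], [0, 0, 1.2], [0, 0, 0], [0, 0, 0]], yaw=[0, 0, 0, 0, 0, 0, 0, 0], fingers=5)

```text
t: 3.28
position: [0.5707, -0.1157, 0.1103]
eef_rot: [[-0.993, -0.118, 0.001], [-0.118, 0.993, -0.0], [-0.001, -0.0, -1.0]]
contact_force: [-0.1, 0.1, 0.3]
gripper_width: 0.587
grasp_force: 0.0
```

Call:
drive_tool(delta_pos=[[0, 0, 0], [0, 0, 0], [0, 0, 0], [0, 0, 0], [0, 0, 0], [0, 0, 0], [0, 0, 0], [0, 0, 0]], yaw=[0, 0, 0, 0, 0, 0, 0, 0], fingers=0)

```text
t: 4.28
position: [0.5707, -0.1161, 0.1101]
eef_rot: [[-0.993, -0.118, 0.001], [-0.118, 0.993, -0.0], [-0.001, -0.0, -1.0]]
contact_force: [-0.8, -0.1, 6.7]
gripper_width: 0.223
grasp_force: 58.5
```

Call:
drive_tool(delta_pos=[[0, 0, -0.5], [0, 0, -1], [0, 0, -2], [0, 0, -2], [0, 0, -1.5], [0, 0, 0], [0, 0, 0]], yaw=[0, 0, 0, 0, 0, 0, 0])

```text
t: 5.15
position: [0.57, -0.1159, 0.1787]
eef_rot: [[-0.993, -0.118, -0.001], [-0.118, 0.993, 0.0], [0.001, 0.0, -1.0]]
contact_force: [0.1, -0.3, -1.1]
gripper_width: 0.218
grasp_force: 58.6
```

Call:
drive_tool(delta_pos=[[2, 0, 0], [3, 0, 0], [3, 0, 0], [3, 0, 0], [3, 0, 0], [2, 0, 0], [1, 0, 0], [0, 0, 0], [0, 0, 0]], yaw=[0, 0, 0, 0, 0, 0, 0, 0, 0])

```text
t: 6.28
position: [0.402, -0.1359, 0.1792]
eef_rot: [[-0.993, -0.118, 0.0], [-0.118, 0.993, 0.0], [-0.0, 0.0, -1.0]]
contact_force: [-0.4, 0.2, -0.9]
gripper_width: 0.217
grasp_force: 58.7
```

```bash
python3 - <<'E'
from h import *
s=r.read_state(); print(s["position"],s["gripper_width"])
a=grab_frame("scene"); t=grab_frame("top");w=grab_frame("wrist")
cv2.imwrite("pics/m2.png",np.vstack([np.hstack([cv2.resize(a[130:410,180:460],(400,300)),cv2.resize(t[140:320,200:440],(400,300))]),np.hstack([cv2.resize(w,(400,300))]*2)]))
E
```

```text
[ 0.40202722 -0.13592588  0.1791732 ] 0.21745904794414578
```

View pics/m2.png

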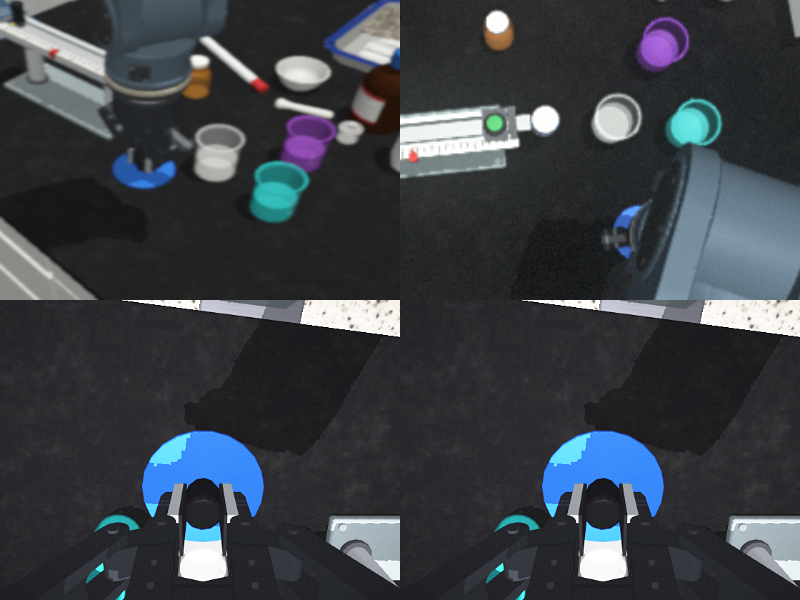

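The lid is held level, and the beaker is open and still standing. I lower the lid onto the bench.

Call:
drive_tool(delta_pos=[[0, 0, 3], [0, 0, 4], [0, 0, 4], [0, 0, 3], [0, 0, 1.3], [0, 0, 0], [0, 0, 0]], yaw=[0, 0, 0, 0, 0, 0, 0])

```text
t: 7.3
position: [0.4023, -0.1362, 0.0273]
eef_rot: [[-0.993, -0.118, 0.001], [-0.118, 0.993, -0.0], [-0.001, -0.001, -1.0]]
contact_force: [-0.6, -0.1, -1.2]
gripper_width: 0.217
grasp_force: 58.7
```

Call:
drive_tool(delta_pos=[[0, 0, 0.2], [0, 0, 0.2], [0, 0, 0], [0, 0, 0]], yaw=[0, 0, 0, 0])

```text
t: 7.8
position: [0.4014, -0.136, 0.0224]
eef_rot: [[-0.993, -0.118, 0.0], [-0.118, 0.993, -0.0], [-0.0, -0.0, -1.0]]
contact_force: [0.5, 0.7, -0.5]
gripper_width: 0.219
grasp_force: 58.7
```

Call:
drive_tool(delta_pos=[[0, 0, 0.15], [0, 0, 0.15], [0, 0, 0.1], [0, 0, 0], [0, 0, 0]], yaw=[0, 0, 0, 0, 0])

```text
t: 8.43
position: [0.4014, -0.136, 0.0183]
eef_rot: [[-0.993, -0.118, -0.0], [-0.118, 0.993, -0.0], [0.0, -0.0, -1.0]]
contact_force: [-0.3, 0.2, -1.3]
gripper_width: 0.222
grasp_force: 58.7
```

Call:
drive_tool(delta_pos=[[0, 0, 0.1], [0, 0, 0.05], [0, 0, 0], [0, 0, 0]], yaw=[0, 0, 0, 0])

```text
t: 8.93
position: [0.4016, -0.136, 0.0174]
eef_rot: [[-0.993, -0.118, 0.0], [-0.118, 0.993, -0.0], [-0.0, -0.0, -1.0]]
contact_force: [-6.0, 2.0, 16.2]
gripper_width: 0.221
grasp_force: 60.8
```

Call:
drive_tool(delta_pos=[[0, 0, -0.05], [0, 0, 0]], yaw=[0, 0])

```text
t: 9.18
position: [0.4015, -0.136, 0.0174]
eef_rot: [[-0.993, -0.118, 0.0], [-0.118, 0.993, -0.0], [-0.0, -0.0, -1.0]]
contact_force: [-1.7, 0.2, 5.3]
gripper_width: 0.22
grasp_force: 59.4
```

Call:
drive_tool(delta_pos=[[0, 0, 0], [0, 0, 0], [0, 0, 0], [0, 0, 0], [0, 0, 0]], yaw=[0, 0, 0, 0, 0], fingers=5)

```text
t: 9.8
position: [0.4014, -0.136, 0.0173]
eef_rot: [[-0.993, -0.118, -0.0], [-0.118, 0.993, 0.0], [0.0, 0.0, -1.0]]
contact_force: [-0.2, 0.8, -0.4]
gripper_width: 0.578
grasp_force: 0.0
```

Call:
drive_tool(delta_pos=[[0, 0, -1], [0, 0, -2], [0, 0, -4], [0, 0, -5], [0, 0, -5], [0, 0, -5], [0, 0, -3.5], [0, 0, 0]], yaw=[0, 0, 0, 0, 0, 0, 0, 0])

```text
t: 10.8
position: [0.4024, -0.1363, 0.2751]
eef_rot: [[-0.993, -0.118, 0.004], [-0.118, 0.993, -0.001], [-0.004, -0.002, -1.0]]
contact_force: [0.1, -0.3, -0.7]
gripper_width: 0.59
grasp_force: 0.0
```

Call:
drive_tool(delta_pos=[[-2, 2, 0], [-3, 3, 0], [-3, 3, 0], [-3, 3.5, 0], [-3, 3.5, 0], [-2, 2, 0], [-0.8, 0.9, 0], [0, 0, 0], [0, 0, 0]], yaw=[0, 0, 0, 0, 0, 0, 0, 0, 0], fingers=0)

```text
t: 11.92
position: [0.5466, 0.0608, 0.2724]
eef_rot: [[-0.993, -0.117, -0.0], [-0.117, 0.993, -0.0], [0.0, -0.0, -1.0]]
contact_force: [0.3, -0.3, -0.2]
gripper_width: -0.001
grasp_force: 0.0
```

```bash
python3 - <<'E'
from h import *
s=r.read_state(); im=grab_frame("wrist"); cv2.imwrite("pics/w3.png",im)
print(s["position"],s["gripper_width"])
c=cam("wrist",s)
b=blob(im,45,80); print("btn",b,at(c,b[0],.187))
b=blob(im,0,6,(300,60,560,300)); print("clip",b,at(c,b[0],.171) if b else 0)
b=blob(im,22,35,None,150); print("yel",b,at(c,b[0],.17) if b else 0)
for P in [(.548,.062,.187),(.503,.176,.171),(.52,.29,.22)]: print(proj(c,P).round(1))
E
```

```text
[0.54662365 0.06075814 0.27240026] -0.0014081980138793424
btn (array([288.44, 213.46]), [271, 195, 36, 38, 1025]) [0.54770855 0.06374593 0.187     ]
clip (array([461.78, 159.95]), [447, 149, 28, 29, 454]) [0.50293281 0.1729301  0.171     ]
yel None 0
[285.7 213.6]
[466.3 160.6]
[700.6 230.3]
```

View pics/w3.png

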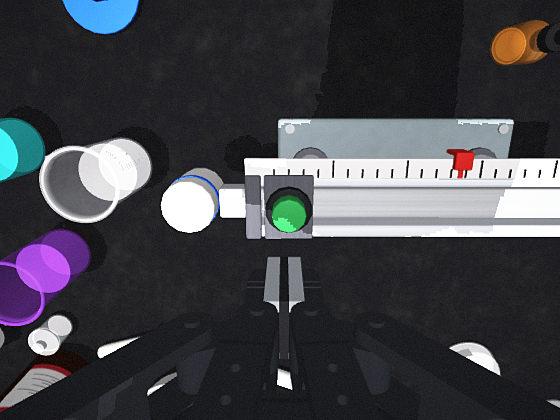

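The wrist view shows the green button at (288,213), which gives (0.5477, 0.0638), and the clip near (461,160). The sleeve runs along the image rows, so the heading is good. I push the button down.

Call:
drive_tool(delta_pos=[[-0.1, 0.3, 2], [0, 0, 3], [0, 0, 2.5], [0, 0, 0.8], [0, 0, 0.2], [0, 0, 0.2], [0, 0, 0.2], [0, 0, 0.2], [0, 0, 0.1], [0, 0, 0], [0, 0, 0]], yaw=[0, 0, 0, 0, 0, 0, 0, 0, 0, 0, 0])

```text
t: 13.35
position: [0.5478, 0.0648, 0.1803]
eef_rot: [[-0.993, -0.118, 0.0], [-0.118, 0.993, 0.0], [-0.0, 0.0, -1.0]]
contact_force: [0.4, -0.0, 2.0]
gripper_width: -0.003
grasp_force: 0.8
```

Call:
drive_tool(delta_pos=[[0, 0, 0.1], [0, 0, 0.05], [0, 0, 0.05], [0, 0, 0]], yaw=[0, 0, 0, 0])

```text
t: 13.85
position: [0.5479, 0.0648, 0.1789]
eef_rot: [[-0.993, -0.118, 0.001], [-0.118, 0.993, 0.0], [-0.001, 0.0, -1.0]]
contact_force: [-2.2, -1.0, 11.0]
gripper_width: -0.001
grasp_force: 5.4
```

Force is 11 N, so the button is at its stop. Now I go up and over to the post.

Call:
drive_tool(delta_pos=[[0, 0, -3], [0, 0, -4], [0, 0, -4], [0, 3, 0], [0, 5, 0], [0, 5, 0], [0, 5, 0], [0, 3.4, 0], [0, 1.5, 0], [0, 0, 0], [0, 0, 0]], yaw=[0, 0, 0, 0, 0, 0, 0, 0, 0, 0, 0], fingers=6)

```text
t: 15.22
position: [0.521, 0.291, 0.2884]
eef_rot: [[-0.993, -0.117, -0.0], [-0.117, 0.993, -0.0], [0.0, -0.0, -1.0]]
contact_force: [0.3, 0.3, -0.4]
gripper_width: 0.702
grasp_force: 0.0
```

```bash
python3 - <<'E'
from h import *
s=r.read_state(); im=grab_frame("wrist"); cv2.imwrite("pics/w4.png",im)
print(s["position"],s["gripper_width"])
c=cam("wrist",s)
b=blob(im,0,6,(0,60,300,300)); print("clip",b,at(c,b[0],.171) if b else 0)
b=blob(im,22,35,None,130); print("yel",b,at(c,b[0],.17) if b else 0)
for P in [(.503,.174,.171),(.5206,.2922,.22),(.5206,.2922,.171)]: print(proj(c,P).round(1))
E
```

```text
[0.52103718 0.29100444 0.28835135] 0.7024605350389028
clip (array([124.54, 154.2 ]), [114, 144, 25, 27, 385]) [0.50279377 0.17715671 0.171     ]
yel (array([285.87, 177.5 ]), [284, 170, 4, 15, 46]) [0.50631607 0.29060784 0.17      ]
[120. 154.]
[286.1 219.6]
[285.7 197.3]
```

View pics/w4.png

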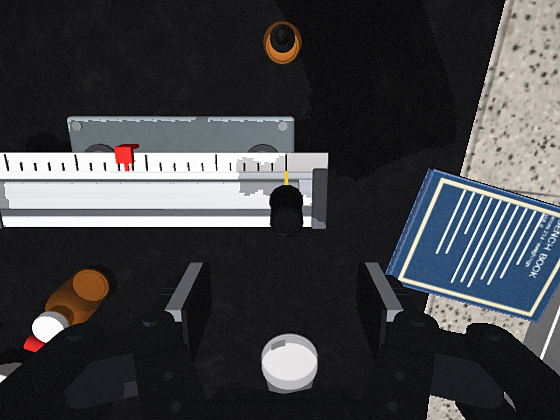

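The post top is at (286,219), exactly as predicted, and the pointer is at (286,177). I go down and grip.

Call:
drive_tool(delta_pos=[[0, 0, 2], [0, 0, 3], [0, 0, 3], [0, 0, 1.5], [0, 0, 0.6], [0, 0, 0], [0, 0, 0]], yaw=[0, 0, 0, 0, 0, 0, 0])

```text
t: 16.15
position: [0.5212, 0.2923, 0.1883]
eef_rot: [[-0.993, -0.118, 0.001], [-0.118, 0.993, 0.001], [-0.001, 0.001, -1.0]]
contact_force: [0.0, 0.4, -0.1]
gripper_width: 0.705
grasp_force: 0.0
```

Call:
drive_tool(delta_pos=[[0, 0, 0], [0, 0, 0], [0, 0, 0], [0, 0, 0], [0, 0, 0], [0, 0, 0], [0, 0, 0], [0, 0, 0]], yaw=[0, 0, 0, 0, 0, 0, 0, 0], fingers=0)

```text
t: 17.15
position: [0.5209, 0.2925, 0.1878]
eef_rot: [[-0.993, -0.118, 0.001], [-0.118, 0.993, 0.001], [-0.001, 0.001, -1.0]]
contact_force: [-1.6, 1.6, 5.0]
gripper_width: 0.227
grasp_force: 58.8
```

Gripped. I draw the boom out slowly, stopping short of the clip to measure.

Call:
drive_tool(delta_pos=[[0, -0.5, 0], [0, -1, 0], [0, -1.5, 0], [0, -1, 0], [0, -0.5, 0], [0, 0, 0]], yaw=[0, 0, 0, 0, 0, 0])

```text
t: 17.9
position: [0.5262, 0.2474, 0.1877]
eef_rot: [[-0.993, -0.118, 0.0], [-0.118, 0.993, 0.001], [-0.0, 0.001, -1.0]]
contact_force: [-2.5, 2.8, 5.8]
gripper_width: 0.228
grasp_force: 58.9
```

Call:
drive_tool(delta_pos=[[0, -1, 0], [0, -1, 0], [0, -1, 0], [0, -1, 0], [0, -0.9, 0], [0, -0.7, 0], [0, -0.4, 0], [0, 0, 0], [0, 0, 0]], yaw=[0, 0, 0, 0, 0, 0, 0, 0, 0])

```text
t: 19.02
position: [0.5331, 0.1882, 0.1878]
eef_rot: [[-0.993, -0.118, 0.0], [-0.118, 0.993, 0.001], [-0.0, 0.001, -1.0]]
contact_force: [-3.1, 3.7, 6.6]
gripper_width: 0.229
grasp_force: 58.9
```

```bash
python3 - <<'E'
from h import *
s=r.read_state(); im=grab_frame("wrist")
print(s["position"])
c=cam("wrist",s)
b=blob(im,0,6,(0,60,400,300)); print("clip",b,at(c,b[0],.171) if b else 0)
b=blob(im,22,35,None,130); print("yel",b,at(c,b[0],.17) if b else 0)
cv2.imwrite("pics/w5.png",np.vstack([cv2.resize(im[60:260,120:420],(800,533),interpolation=cv2.INTER_CUBIC)]))
t=grab_frame("top");cv2.imwrite("pics/t5.png",t)
E
```

```text
[0.53313846 0.18821267 0.18775741]
clip (array([263.42, 189.95]), [250, 172, 28, 44, 894]) [0.50253538 0.17547592 0.171     ]
yel (array([283.5, 225.5]), [281, 215, 6, 22, 132]) [0.5182848 0.1861991 0.17     ]
```

View pics/w5.png

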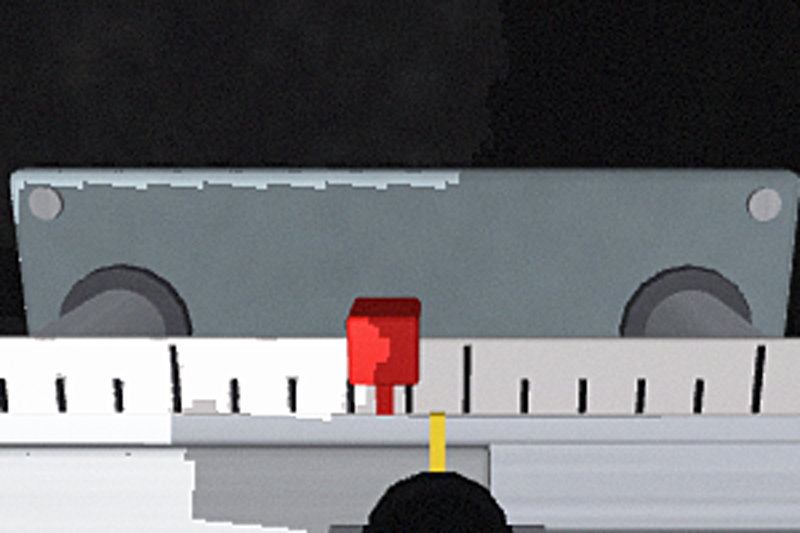

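The enlarged wrist view puts the pointer at column 437 and the red line at 384.5. Ticks are 58 px per 10 mm, so 9.1 mm remain.

Call:
drive_tool(delta_pos=[[0, -0.3, 0], [0, -0.3, 0], [0, -0.2, 0], [0, -0.11, 0], [0, 0, 0], [0, 0, 0], [0, 0, 0]], yaw=[0, 0, 0, 0, 0, 0, 0])

```text
t: 20.0
position: [0.5342, 0.1792, 0.1878]
eef_rot: [[-0.993, -0.118, 0.0], [-0.118, 0.993, 0.001], [-0.0, 0.001, -1.0]]
contact_force: [-3.1, 3.0, 6.1]
gripper_width: 0.225
grasp_force: 59.0
```

```bash
python3 - <<'E'
from h import *
s=r.read_state(); im=grab_frame("wrist");t=grab_frame("top");a=grab_frame("scene")
print(s["position"],blob(im,22,35,None,130),blob(im,0,6,(0,60,400,300)))
cv2.imwrite("pics/w6.png",np.vstack([cv2.resize(im[160:250,183:383],(800,360),interpolation=cv2.INTER_CUBIC),np.hstack([cv2.resize(t[140:320,200:440],(320,240)),cv2.resize(a[130:410,140:460],(480,240))])]))
E
```

```text
[0.53417134 0.17924578 0.18776803] (array([283.5 , 225.66]), [281, 215, 6, 22, 130]) (array([283.47, 189.44]), [270, 172, 28, 43, 868])
```

View pics/w6.png

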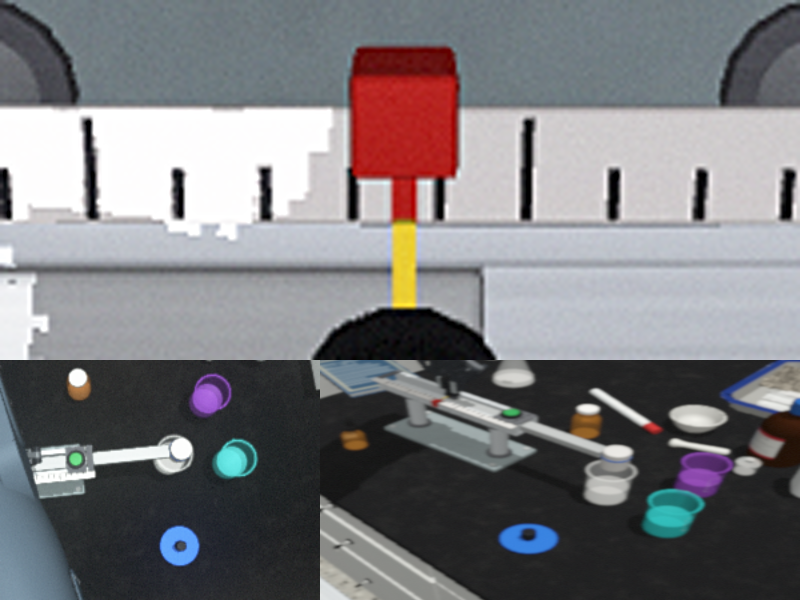

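The pointer (column 404) lines up with the red line (column 404). The sensor is over the open beaker, and the lid lies upright and clear of it. The bottles have not moved.

```bash
python3 -c "
from plant import r
print(r.finish_job())"
```

```text
the job is handed in; nothing more can be done
None
```

The job is handed in: the lid is upright on the bench clear of the beaker, the lock button is down, and the gripper is holding the post with the pointer on the red clip line and the sensor over the open beaker.

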